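Weigh the teal measuring cylinder

TASK

Stand the stoppered measuring cylinder with the teal stopper upright in the middle of the balance's round steel pan, ready for weighing. It is top-heavy and tips easily: take it near the top, lift it clear of the bench, carry it upright and lower it gently onto the pan. Leave the orange and the cream cylinder standing where they are.

Things in the scene. Friction and masses are not known exactly. Their poses are not given: they have to be found in the camera images.
- teal_cylinder: cylinder to weigh: round teal foot 60 mm wide, 12 mm high; clear tube 32 mm wide with dark rings; solid teal stopper 40 mm wide from 180 mm up to the very top at 215 mm, fast in the tube, may be gripped. 0.16 to 0.29 kg, centre of mass about 136 mm up: tips at about 12 degrees. Origin: centre of the foot's underside, on the bench (z = 0), at the robot's left; z up the tube; yaw meaningless.
- orange_cylinder: bystander of the same shape, size and weight, with orange foot and stopper; same origin and axes. The three cylinders stand at least 110 mm apart, centre to centre.
- cream_cylinder: bystander of the same shape, size and weight, with cream foot and stopper; same origin and axes.
- balance: balance fixed to the bench at the robot's right. Origin: on the bench below the centre of its round steel pan, 120 mm wide, rigid, level, upper face 72 mm above the origin; z up. White housing 56 mm high, reaching 160 mm from the origin along -x (display side), 100 mm along +x and either side. Between cylinders and balance nothing stands but the other cylinders.
There are look-alikes about, which are no part of the job. What is shaped like the teal_cylinder but green is not meant.

How it is judged:
On the way:
1. the teal cylinder is held clear of the bench, upright (height (world z) of teal_cylinder above 0.03 m and angle between teal_cylinder's own z axis and vertical below 0.26 rad and contact force between the fingers and teal_cylinder above 1 N), for 0.2 s.
At the end, for the whole second after the job is handed in: The teal cylinder stands at rest on the pan, upright within about 6 degrees, its foot centred within 20 mm of the pan's centre; the orange and the cream cylinder still stand within 30 mm of where they began (horizontal distance between teal_cylinder and balance below 0.02 m and z of teal_cylinder in the frame of balance between 0.066 and 0.078 m and angle between each of teal_cylinder, orange_cylinder, cream_cylinder's own z axis and vertical below 0.1 rad and linear speed of teal_cylinder below 0.03 m/s and distance of each of orange_cylinder, cream_cylinder from where it was at the start of the episode below 0.03 m); the robot touches nothing.
It fails at once if the teal cylinder tips by more than 20 degrees (angle between teal_cylinder's own z axis and vertical above 0.35 rad).
It fails at once if the teal cylinder is pressed or knocked hard onto the balance (more than 40 N) (contact force between teal_cylinder and balance above 40 N).
It fails at once if the teal cylinder is let go more than 12 mm above the pan (z of teal_cylinder in the frame of balance above 0.084 m and contact force between the fingers and teal_cylinder below 0.1 N).
It fails at once if the orange cylinder is pushed more than 30 mm or tipped (distance of orange_cylinder from where it was at the start of the episode above 0.03 m or angle between orange_cylinder's own z axis and vertical above 0.35 rad).
It fails at once if the cream cylinder is pushed more than 30 mm or tipped (distance of cream_cylinder from where it was at the start of the episode above 0.03 m or angle between cream_cylinder's own z axis and vertical above 0.35 rad).
It also fails if it takes over 45 s, if anything falls off the work surface, if the arm or the gripper's body presses on something with over 40 N, if the wrist force passes 120 N, or if a joint passes its speed limit or range.

ROBOT

A 6-joint arm with a two-finger parallel gripper is mounted at the origin on the work surface. World frame = base frame: x ahead of the robot, y to its left, z up, the work surface at z = 0. Lengths are in m, angles in rad, forces in N, time in s.
With the tool pointing down it reaches from about 0.425 to 0.95 m from the base axis. Payload 3.5 kg.
Tool frame: the origin (TCP) lies midway between the tips of the shut fingers; the grasp point (between the pads) lies 19 mm behind it (ctrl.tcp_to_grasp is the distance from the TCP to the grasp point, in m); z points along the fingers, y is the line along which they close (so a half turn about z gives the same grasp; the last joint's range is limited). The gripper opens to 85 mm and grips with 20 to 120 N. Pads are 22 mm wide; open, the fingers measure 114 mm over their backs; the gripper's body (76 mm by 85 mm) begins 54 mm behind the grasp point. The pads swing forward as they close: fully open they stand 13 mm farther back than shut.
Start: joints at [-1.481, 0.286, 1.577, -0, 1.279, -0.15], TCP at [0.16, -0.656, 0.231] pointing down, gripper open.
Joint ranges: [-2.77, 2.77], [-0.9, 2.22], [0.21, 2.48], [-1.53, 4.67], [0.24, 2.81], [-2.84, 2.84]. Speed limits (rad/s): [2.79, 2.79, 3.14, 3.14, 3.14, 3.14].

INTERFACE

Orientations are given as a rotation vector (axis times angle).
In Python, from plant import ctrl, cams, spotter gives the robot as it stands. The module is installed in compiled form; this text tells all that it offers.
- The arm moves only by the shell command python3 -m inch 'ROWS' [OPENING] [FORCE]. ROWS is JSON, a list of rows, each a list of 2 entries, a list of its own where there are three numbers: the shift along the tool's x, y, z in mm, then the turn about the tool's z in degrees. In form: [[[dx, dy, dz], turn], ...]. A call has 1 to 12 rows; each row is the pose to reach, as a shift and turn from the pose commanded when the call began, along the tool's axes at that moment; what a row does not reach only later rows make up. A row lasts 1/12 s, in which the tool goes at most 41.7 mm and 7.16 degrees, less where a joint would pass 70% of its speed; a pose out of reach is approached as far as the arm can. A call with a gripper value outside its range is refused whole. OPENING is the finger opening in mm, from 0 to 85.4, set as the call begins (- or left out, the last holds). The fingers move at their own pace and stop on an object; FORCE is the grip in N (left out, the last holds). Time passes only in rows, so rows that repeat a pose let the fingers close. It gives the time, the measured TCP pose, the force, the opening and the grip force at its end, in the units of the state.
- ctrl.state(): the state, without advancing time (a new reading comes with each control period).
- cams.snapshot(name): name is "scene" or "top" or "wrist"; returns a dict with "frame" (400x640x3 uint8, red, green, blue), "z_map" (400x640 float32, m along the optical axis (not along the pixel's ray), 0 where there is no reading), "K" (3x3 intrinsics, pixels), "k1" (the pictures are not rectified: a ray, as slopes to the right and down, at radius r is drawn at 1 + k1 r^2 times it, then the intrinsics apply), "R" (3x3) and "t" (3): a world point X has camera coordinates R X + t. Camera axes: x right, y down, z forward; pixel columns grow to the right and rows downward; lengths in m; the calibration is good to about 2 mm. A picture is of the moment at which its call begins.
- ctrl.hand_in(): hands the job in; it is judged then, once.
Trained networks look in the newest picture that a camera, given by its name, has taken for a name from the list of things; names that differ only in an ending like _2 or _b are one class to them, and where a whole thing is asked for, a point or a joint stands for the part that bears it (a point fixed in the world has none). Each returns a list of dicts, best first, with "score" (0 to 1); they miss things now and then, are a little off and sometimes report something else, mostly with a low value. They report only what shows in the picture. A call takes as long as a camera call. They do not tell look-alikes from the thing itself.
- spotter.silhouettes(name, camera): "mask" (400x640 bool, what is visible of it) and "xy" ([column, row] in pixels, amid what is visible of it).
The state is a dict: "time_s": time; "qpos": joint angles; "qd": joint speeds; "joint_efforts": joint torques, N m; "eef_pos": TCP position; "ee_rot": TCP orientation; "force": force on the tool from outside, world axes, zero at the start; "ft_torque": the same for the moment, N m; "finger_gap": finger opening in m; "finger_force": force on a finger pad.
Only numpy, scipy, OpenCV 4.12 (cv2) and the standard library are available. Lean on these libraries where they do the work, as an engineer would, in place of code of your own. Each camera call takes 0.05 s, during which the arm holds its last target. There are 200 camera calls.

## Working session

There is one attempt and no reset: what is moved stays moved. The work goes in short steps, Python scripts to look and compute and a shell command to move; the robot and the scene stay as the last step left them, time stands still between calls to the robot, and variables do not carry over. Pictures are saved under pics/ and viewed, at most 10 in all, crops included, and the job is handed in when it is done.

```bash
mkdir -p pics; cat > h.py <<'E'
import numpy as np, cv2
from plant import ctrl,cams,spotter
def ray(s,u,v):
    K=s["K"];d=np.array([(u-K[0,2])/K[0,0],(v-K[1,2])/K[1,1]]);p=d.copy()
    for _ in range(20): p=d/(1+s["k1"]*(p@p))
    return p
def world(s,u,v,z=None):
    p=ray(s,u,v); z=s["z_map"][int(round(v)),int(round(u))] if z is None else z
    return s["R"].T@(np.array([p[0]*z,p[1]*z,z])-s["t"])
def line(s,u,v):
    p=ray(s,u,v); o=-s["R"].T@s["t"]; d=s["R"].T@np.array([p[0],p[1],1]); return o,d/np.linalg.norm(d)
def cloud(s,m):
    v,u=np.nonzero(m&(s["z_map"]>0)); return np.array([world(s,a,b) for a,b in zip(u,v)])
E
python3 - <<'E'
from h import *
st=ctrl.state();print(st["time_s"],st["eef_pos"],st["ee_rot"],st["finger_gap"])
ims=[]
for c in("scene","top"):
    s=cams.snapshot(c);ims.append(s["frame"])
    print(c,"cam at",-s["R"].T@s["t"])
    for n in("teal_cylinder","orange_cylinder","cream_cylinder","balance"):
        for d in spotter.silhouettes(n,c):
            if d["score"]<.2: continue
            m=d["mask"];P=cloud(s,m)
            col=np.median(s["frame"][m],0)
            print(n,round(d["score"],2),np.round(d["xy"]),m.sum(),col, "min/max",P.min(0).round(3) if len(P) else 0,P.max(0).round(3) if len(P) else 0)
cv2.imwrite("pics/a.png",cv2.resize(np.vstack(ims),(800*6//10*1,600))[:,:,::-1] if 0 else ims[0][:,:,::-1]);cv2.imwrite("pics/b.png",ims[1][:,:,::-1])
E
```

```text
0.0 [ 0.16027488 -0.65502646  0.22993906] [-3.11672586e+00 -3.75432462e-01 -9.35204123e-05] 0.08542957672023908
scene cam at [1.1017359  0.36621906 0.67281866]
teal_cylinder 0.82 [440. 147.] 1757 [20. 49. 26.] min/max [ 0.059  0.189 -0.001] [0.311 0.247 0.218]
teal_cylinder 0.75 [357. 223.] 2484 [20. 49. 26.] min/max [ 0.294  0.062 -0.001] [0.603 0.192 0.217]
teal_cylinder 0.68 [352. 152.] 1229 [29. 71. 73.] min/max [ 0.149 -0.003 -0.001] [0.495 0.127 0.218]
teal_cylinder 0.68 [408. 198.] 2307 [20. 49. 26.] min/max [ 0.141  0.099 -0.002] [0.5   0.234 0.218]
orange_cylinder 0.79 [307. 259.] 2768 [77. 72. 54.] min/max [ 0.462 -0.01  -0.002] [0.716 0.157 0.218]
cream_cylinder 0.65 [444. 241.] 2744 [79. 80. 78.] min/max [ 0.288  0.247 -0.001] [0.569 0.333 0.218]
balance 0.83 [206. 181.] 9250 [112. 111. 112.] min/max [ 0.33  -0.367 -0.002] [ 0.667 -0.084  0.077]
top cam at [0.40270782 0.03558656 0.83081989]
teal_cylinder 0.95 [289. 209.] 1199 [ 9. 58. 65.] min/max [ 0.436  0.078 -0.002] [0.511 0.156 0.218]
teal_cylinder 0.9 [216. 320.] 1781 [12. 62. 24.] min/max [ 0.211  0.189 -0.004] [0.308 0.308 0.218]
teal_cylinder 0.79 [229. 201.] 1528 [13. 65. 26.] min/max [ 0.44   0.176 -0.001] [0.513 0.288 0.218]
teal_cylinder 0.78 [260. 142.] 1475 [12. 61. 24.] min/max [0.543 0.137 0.002] [0.601 0.197 0.218]
orange_cylinder 0.64 [279.  78.] 1816 [56.5 37.   9. ] min/max [ 0.656  0.099 -0.002] [0.809 0.19  0.22 ]
cream_cylinder 0.62 [173. 160.] 1763 [55. 56. 53.] min/max [ 0.51   0.276 -0.001] [0.569 0.333 0.218]
balance 0.94 [467. 185.] 17016 [ 93.  96. 100.] min/max [ 0.372 -0.352 -0.004] [ 0.682 -0.084  0.077]
```

View pics/a.png

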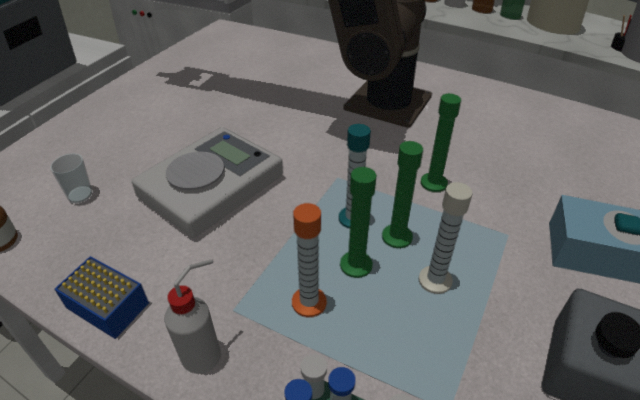

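View pics/b.png

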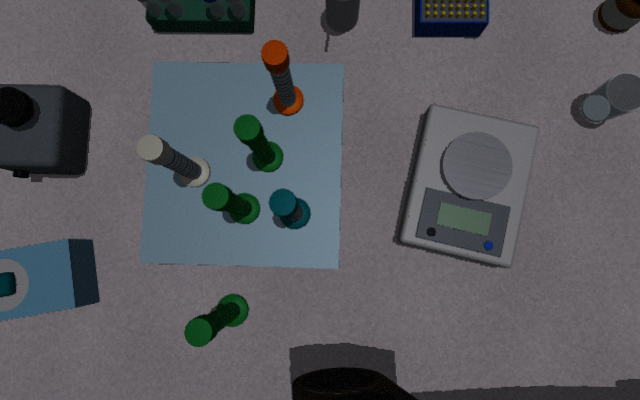

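The scene view shows the teal-stoppered tube at (352,152), with orange at (307,259) and cream at (444,241). In the top view teal is at (289,209), and the pan is at about (477,166).
Candidates in the top view: teal (289,209), green (229,201), green (260,142), green (216,320). I choose (289,209), which has the clear tube and teal stopper, and will check it in a crop.

```bash
python3 - <<'E'
from h import *
S={};crop=[]
L=[]
for c in("scene","top"):
    s=cams.snapshot(c);S[c]=s
    hsv=cv2.cvtColor(s["frame"],cv2.COLOR_RGB2HSV)
    for n in("teal_cylinder","orange_cylinder","cream_cylinder"):
        for d in spotter.silhouettes(n,c):
            if d["score"]<.3: continue
            m=d["mask"]; P=cloud(s,m); 
            T=P[P[:,2]>.21]; F=P[(P[:,2]<.02)&(P[:,2]>.005)]
            lo=T.min(0);hi=T.max(0)
            print(c,n,np.round(d["xy"]),"top mid",((lo+hi)/2).round(4),"size",(hi-lo).round(3),"foot mid",((F.min(0)+F.max(0))/2).round(3) if len(F) else "", (F.max(0)-F.min(0)).round(3) if len(F) else "")
            if n=="teal_cylinder":
                h=np.median(hsv[m&(hsv[...,1]>120)],0); print("  hue",h)
    # top face centroid pixel of teal
    # pan: points z in 0.068..0.078 over balance
    b=spotter.silhouettes("balance",c)[0]["mask"]; P=cloud(s,b); Q=P[(P[:,2]>.067)&(P[:,2]<.08)]
    lo,hi=Q.min(0),Q.max(0); print(c,"pan mid",((lo+hi)/2).round(4),"size",(hi-lo).round(3),"zmed",np.median(Q[:,2]).round(4))
    hull=cv2.minEnclosingCircle(Q[:,:2].astype(np.float32)); print("  circ",hull)
    P2=P[(P[:,2]>.05)&(P[:,2]<.06)];print("  housing z",np.median(P2[:,2]), cv2.minAreaRect(P2[:,:2].astype(np.float32)))
a=S["scene"]["frame"][115:240,320:480];b=S["top"]["frame"][165:290,230:390]
cv2.imwrite("pics/c.png",cv2.convertScaleAbs(cv2.resize(np.hstack([a,b]),(800,312),interpolation=2)[:,:,::-1],alpha=1.6))
E
```

```text
scene teal_cylinder [356. 223.] top mid [0.5726 0.1635 0.2141] size [0.04  0.038 0.008] foot mid [0.574 0.163 0.013] [0.057 0.059 0.015]
  hue [ 66. 154.  49.]
scene teal_cylinder [442. 142.] top mid [0.2819 0.2191 0.2143] size [0.039 0.038 0.008] foot mid [0.282 0.218 0.012] [0.056 0.058 0.015]
  hue [ 66. 155.  48.]
scene teal_cylinder [406. 197.] top mid [0.4707 0.2044 0.2137] size [0.041 0.04  0.007] foot mid [0.471 0.204 0.012] [0.057 0.06  0.015]
  hue [ 66. 155.  48.]
scene teal_cylinder [353. 152.] top mid [0.4644 0.1072 0.2139] size [0.04  0.039 0.008] foot mid [0.473 0.094 0.012] [0.046 0.035 0.014]
  hue [ 92. 180.  58.]
scene orange_cylinder [308. 261.] top mid [0.6863 0.1277 0.2138] size [0.039 0.039 0.008] foot mid [0.686 0.128 0.013] [0.059 0.059 0.015]
scene cream_cylinder [446. 240.] top mid [0.5401 0.304  0.2137] size [0.041 0.038 0.007] foot mid [0.542 0.305 0.013] [0.056 0.056 0.015]
scene pan mid [ 0.5502 -0.2133  0.0718] size [0.121 0.122 0.01 ] zmed 0.0727
  circ ((0.5482833981513977, -0.21459516882896423), 0.06315231323242188)
  housing z 0.056719610263014864 
[... 603 characters left out ...]
[288. 208.] top mid [0.464  0.1086 0.2148] size [0.039 0.039 0.007] foot mid [0.464 0.108 0.011] [0.059 0.057 0.011]
  hue [ 94. 226.  66.]
top orange_cylinder [282.  78.] top mid [0.6846 0.128  0.2144] size [0.039 0.039 0.008] foot mid [0.685 0.129 0.013] [0.058 0.057 0.015]
top cream_cylinder [174. 160.] top mid [0.5381 0.3039 0.214 ] size [0.037 0.039 0.008] foot mid [0.538 0.304 0.012] [0.057 0.058 0.015]
top pan mid [ 0.5501 -0.2124  0.0717] size [0.118 0.118 0.009] zmed 0.0719
  circ ((0.5505945086479187, -0.21304231882095337), 0.059996116906404495)
  housing z 0.05629161077918717 ((0.5201035141944885, -0.2063242495059967), (0.19931763410568237, 0.25926661491394043), 77.95207214355469)
```

View pics/c.png

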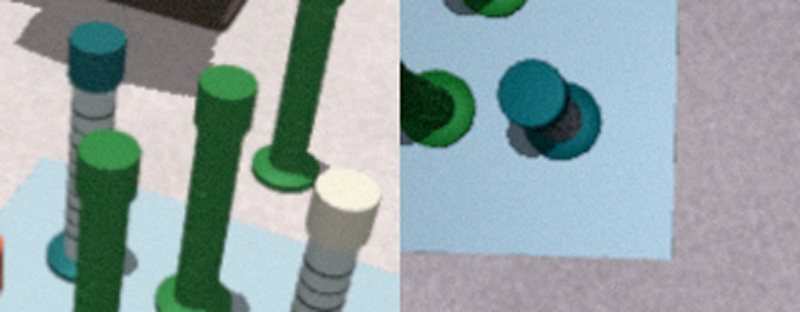

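The crop confirms it: the item at top (289,209), scene (352,152), has a clear ringed tube and a teal stopper. The others are solid green. Both views agree on teal at (0.464, 0.108) with its top at 0.214, and the pan at (0.550, -0.213, 0.072). The straight path from the start passes too near the base, so I go by way of (0.50, -0.33).

```bash
python3 -m inch '[[[0,0,-40],0],[[60,-35,-70],-7],[[95,-55,-100],-14],[[130,-75,-100],-21],[[165,-95,-100],-28],[[200,-115,-100],-35],[[235,-135,-100],-42],[[270,-155,-100],-49],[[305,-175,-100],-56],[[340,-195,-100],-63],[[375,-215,-100],-70],[[407,-235,-100],-76]]' 85
cat >> h.py <<'E'
from scipy.spatial.transform import Rotation as Ro
def shift(goal):
    st=ctrl.state();M=Ro.from_rotvec(st["ee_rot"]).as_matrix()
    print("t",st["time_s"],"pos",np.round(st["eef_pos"],4),"axes x,y",M[:,0].round(3),M[:,1].round(3),"z",M[:,2].round(3),"q",np.round(st["qpos"],2))
    print("shift mm",(M.T@(np.array(goal)-st["eef_pos"])*1000).round(1), "gap",st["finger_gap"],"F",st["finger_force"],st["force"])
E
python3 -c "
from h import *
shift([.464,.108,.33])"
```

```text
time_s: 2.0
eef_pos: [0.4846, -0.3455, 0.3317]
ee_rot: [2.22, 2.222, -0.0]
force: [-0.0, -1.5, -0.2]
finger_gap: 0.0846
finger_force: 0.0
t 2.0 pos [ 0.4846 -0.3455  0.3317] axes x,y [-0.001  1.    -0.001] [1.    0.001 0.001] z [ 0.001 -0.001 -1.   ] q [-0.79  0.05  1.66 -0.    1.43 -0.79]
shift mm [453.5 -20.1   1.4] gap 0.0845730869511709 F 0.0 [-0.02066653 -1.45411028 -0.23240193]
```

```bash
python3 -m inch '[[[40,-3,0],0],[[80,-6,0],0],[[120,-9,0],0],[[160,-13,0],0],[[200,-16,0],0],[[240,-19,0],0],[[280,-22,0],0],[[320,-25,0],0],[[360,-29,0],0],[[400,-33,0],0],[[438,-36,0],0],[[438,-36,0],0]]'
python3 -m inch '[[[0,0,0],0],[[0,0,0],0]]'
python3 - <<'E'
from h import *
shift([.464,.108,.177])
s=cams.snapshot("wrist");cv2.imwrite("pics/d.png",s["frame"][:,:,::-1])
for d in spotter.silhouettes("teal_cylinder","wrist"):
    m=d["mask"];P=cloud(s,m);T=P[P[:,2]>.208]
    if len(T): print(d["score"],d["xy"],((T.min(0)+T.max(0))/2).round(4),(T.max(0)-T.min(0)).round(3),np.median(s["frame"][m],0))
E
```

```text
time_s: 3.0
eef_pos: [0.4481, 0.0966, 0.3318]
ee_rot: [-2.217, -2.224, -0.004]
force: [0.5, -0.2, -0.7]
finger_gap: 0.0848
finger_force: 0.0
time_s: 3.17
eef_pos: [0.4494, 0.091, 0.3314]
ee_rot: [2.225, 2.217, -0.0]
force: [0.3, -1.1, -0.2]
finger_gap: 0.0847
finger_force: 0.0
t 3.1667 pos [0.4494 0.091  0.3314] axes x,y [ 0.004  1.    -0.001] [ 1.    -0.004  0.   ] z [ 0.    -0.001 -1.   ] q [-0.02 -0.27  1.96 -0.    1.46 -0.02]
shift mm [ 17.2  14.5 154.4] gap 0.08472132552679819 F 0.0 [ 0.25620073 -1.10568238 -0.20783766]
0.85 [335.2, 60.9] [0.4692 0.2041 0.2126] [0.039 0.039 0.009] [ 60. 127.  77.]
0.84 [435.3, 109.8] [0.5706 0.1635 0.2123] [0.039 0.039 0.008] [ 50. 113.  66.]
0.7 [327.8, 164.2] [0.4626 0.1073 0.2123] [0.04  0.039 0.008] [46. 68. 70.]
0.7 [139.5, 50.1] [0.2791 0.2179 0.2125] [0.04  0.04  0.009] [42. 69. 45.]
```

View pics/d.png

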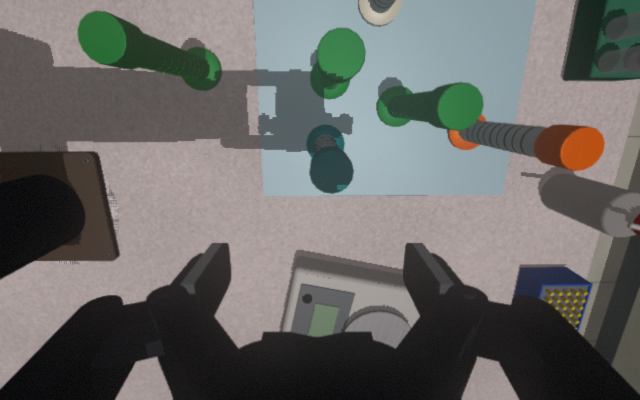

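The wrist view shows the teal stopper at (331,168), with greens at (341,55), (460,105) and (103,38). All three views put it at about (0.463, 0.107–0.108). I centre first and descend part way.

```bash
python3 -m inch '[[[8,7,0],0],[[16,14,0],0],[[16,14,30],0],[[16,14,60],0],[[16,14,80],0],[[16,14,80],0],[[16,14,80],0]]'; python3 -c "
from h import *
shift([.4635,.1077,.177])"
```

```text
time_s: 3.85
eef_pos: [0.4635, 0.1069, 0.2503]
ee_rot: [-2.226, -2.214, 0.003]
force: [-0.2, 0.4, 0.6]
finger_gap: 0.0851
finger_force: 0.0
t 3.85 pos [0.4635 0.1069 0.2503] axes x,y [0.005 1.    0.   ] [ 1.    -0.005 -0.003] z [-0.003  0.    -1.   ] q [ 0.01 -0.18  2.03  0.    1.3   0.02]
shift mm [ 0.8  0.2 73.3] gap 0.08512101460766949 F 0.0 [-0.22384911  0.40198314  0.61790673]
```

```bash
python3 -m inch '[[[1,0,25],0],[[1,0,50],0],[[1,0,66],0],[[1,0,74],0],[[1,0,74],0],[[1,0,74],0]]'; python3 -m inch '[[[0,0,0],0],[[0,0,0],0],[[0,0,0],0],[[0,0,0],0],[[0,0,0],0],[[0,0,0],0],[[0,0,0],0],[[0,0,0],0],[[0,0,0],0],[[0,0,0],0],[[0,0,0],0],[[0,0,0],0]]' 30 45
```

```text
time_s: 4.35
eef_pos: [0.4647, 0.108, 0.179]
ee_rot: [2.226, 2.215, 0.003]
force: [0.6, -0.4, 0.5]
finger_gap: 0.0849
finger_force: 0.0
time_s: 5.35
eef_pos: [0.4639, 0.1081, 0.1785]
ee_rot: [2.226, 2.216, 0.001]
force: [-0.9, 0.1, 5.8]
finger_gap: 0.0391
finger_force: 45.4
```

```bash
python3 -m inch '[[[0,0,-3],0],[[0,0,-8],0],[[0,0,-18],0],[[0,0,-33],0],[[0,0,-50],0],[[0,0,-68],0],[[0,0,-86],0],[[0,0,-102],0],[[0,0,-112],0],[[0,0,-118],0],[[0,0,-120],0],[[0,0,-120],0]]' - 60
python3 - <<'E'
from h import *
shift([.55,-.2127,.30])
for c in("scene","top"):
    s=cams.snapshot(c)
    if c=="scene": cv2.imwrite("pics/e.png",s["frame"][:,:,::-1])
    for d in spotter.silhouettes("teal_cylinder",c):
        m=d["mask"];P=cloud(s,m);h=np.median(s["frame"][m],0)
        print(c,np.round(d["xy"]),h,"z",P[:,2].min().round(3),P[:,2].max().round(3))
E
```

```text
time_s: 6.35
eef_pos: [0.4634, 0.108, 0.2972]
ee_rot: [-2.226, -2.216, 0.0]
force: [-0.0, -0.2, -2.3]
finger_gap: 0.0387
finger_force: 60.5
t 6.35 pos [0.4634 0.108  0.2972] axes x,y [0.005 1.    0.   ] [ 1.    -0.005 -0.   ] z [-0.  0. -1.] q [ 0.02 -0.21  1.97  0.    1.38  0.02]
shift mm [-320.3   88.1   -2.8] gap 0.03873552230107636 F 60.5400824546814 [-0.00444874 -0.16726608 -2.33230625]
scene [403. 195.] [19. 48. 25.] z -0.0 0.217
scene [357. 126.] [67. 73. 73.] z -0.001 0.336
scene [442. 147.] [19. 48. 25.] z -0.003 0.218
scene [356. 223.] [20. 49. 26.] z -0.002 0.217
top [233. 216.] [11. 49. 20.] z -0.002 0.469
```

View pics/e.png

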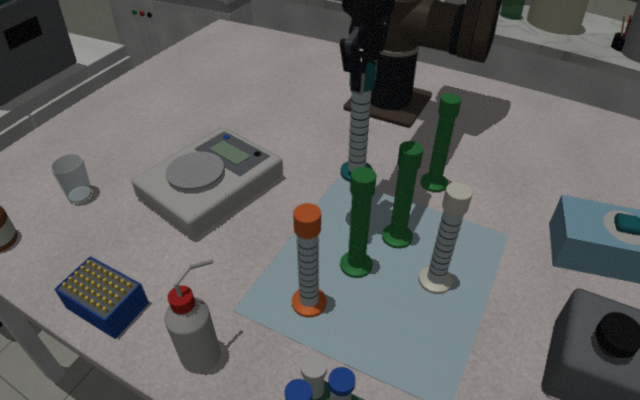

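The teal cylinder is held upright at (358,130) in the scene view, its foot at (357,170) clear of the bench. Next I carry it smoothly.

```bash
python3 -m inch '[[[-2,1,0],0],[[-7,2,0],0],[[-15,4,0],0],[[-26,7,0],0],[[-39,11,0],0],[[-54,15,0],0],[[-70,19,0],0],[[-87,24,0],0],[[-104,29,0],0],[[-121,33,0],0],[[-138,38,0],0],[[-155,43,0],0]]' - 70
python3 -m inch '[[[-17,5,0],0],[[-34,10,0],0],[[-51,14,0],0],[[-68,19,0],0],[[-85,24,0],0],[[-101,28,0],0],[[-116,32,0],0],[[-129,36,0],0],[[-140,39,0],0],[[-149,41,0],0],[[-155,43,0],0],[[-158,44,0],0]]'
python3 -m inch '[[[-1,0,0],0],[[-2,0,0],0],[[-2,0,0],0],[[-2,0,0],0],[[-2,0,0],0],[[-2,0,0],0]]'
python3 - <<'E'
from h import *
shift([.55,-.2127,.1785+.073])
for c in("scene","top"):
    s=cams.snapshot(c)
    if c=="scene": cv2.imwrite("pics/f.png",s["frame"][:,:,::-1])
    for d in spotter.silhouettes("teal_cylinder",c):
        m=d["mask"];P=cloud(s,m)
        if P[:,1].min()>0: continue
        for lo in np.arange(.09,.34,.02):
            Q=P[(P[:,2]>lo)&(P[:,2]<lo+.02)&(P[:,1]>-.26)&(P[:,1]<-.16)&(P[:,0]>.5)]
            if len(Q)>5: print(c,lo.round(3),len(Q),((Q.min(0)+Q.max(0))/2).round(4),(Q.max(0)-Q.min(0)).round(3))
E
```

```text
time_s: 7.55
eef_pos: [0.5059, -0.0493, 0.2973]
ee_rot: [2.227, 2.215, -0.0]
force: [-0.2, 0.2, -1.6]
finger_gap: 0.0388
finger_force: 70.4
time_s: 8.55
eef_pos: [0.5492, -0.2061, 0.2972]
ee_rot: [-2.227, -2.216, 0.0]
force: [-0.1, -0.3, -2.2]
finger_gap: 0.0386
finger_force: 70.5
time_s: 9.05
eef_pos: [0.549, -0.207, 0.2974]
ee_rot: [2.226, 2.217, 0.0]
force: [-0.2, -0.5, -2.9]
finger_gap: 0.0383
finger_force: 70.5
t 9.05 pos [ 0.549  -0.207   0.2974] axes x,y [0.004 1.    0.   ] [ 1.    -0.004  0.   ] z [ 0.  0. -1.] q [-0.53  0.05  1.73  0.    1.37 -0.53]
shift mm [-5.7  1.  45.9] gap 0.03833579028237413 F 70.46919107437134 [-0.22796793 -0.47360514 -2.90714285]
scene 0.11 191 [ 0.5494 -0.2082  0.1244] [0.06  0.06  0.011]
scene 0.13 279 [ 0.5503 -0.2063  0.14  ] [0.055 0.055 0.02 ]
scene 0.15 136 [ 0.5508 -0.2026  0.1599] [0.031 0.024 0.02 ]
scene 0.17 153 [ 0.5522 -0.2024  0.18  ] [0.029 0.024 0.02 ]
scene 0.19 157 [ 0.5517 -0.2035  0.2   ] [0.029 0.026 0.02 ]
scene 0.21 158 [ 0.5518 -0.2047  0.2201] [0.027 0.027 0.02 ]
scene 0.23 169 [ 0.5531 -0.2024  0.24  ] [0.029 0.026 0.02 ]

[... 306 characters left out ...]
op 0.11 423 [ 0.5486 -0.207   0.1238] [0.059 0.059 0.012]
top 0.13 279 [ 0.5499 -0.2041  0.1398] [0.051 0.049 0.02 ]
top 0.15 104 [ 0.5469 -0.203   0.1601] [0.028 0.024 0.02 ]
top 0.17 119 [ 0.5481 -0.2027  0.18  ] [0.03  0.025 0.02 ]
top 0.19 127 [ 0.548 -0.203  0.2  ] [0.03  0.024 0.02 ]
top 0.21 141 [ 0.5474 -0.2024  0.2199] [0.029 0.023 0.02 ]
top 0.23 157 [ 0.548  -0.2013  0.2403] [0.029 0.022 0.019]
top 0.25 169 [ 0.5477 -0.2024  0.26  ] [0.029 0.025 0.02 ]
top 0.27 174 [ 0.5483 -0.1983  0.28  ] [0.029 0.016 0.02 ]
top 0.29 123 [ 0.5478 -0.1944  0.2999] [0.03  0.015 0.02 ]
top 0.31 211 [ 0.548  -0.1931  0.3201] [0.03 0.01 0.02]
top 0.33 328 [ 0.5508 -0.1986  0.333 ] [0.036 0.022 0.006]
```

View pics/f.png

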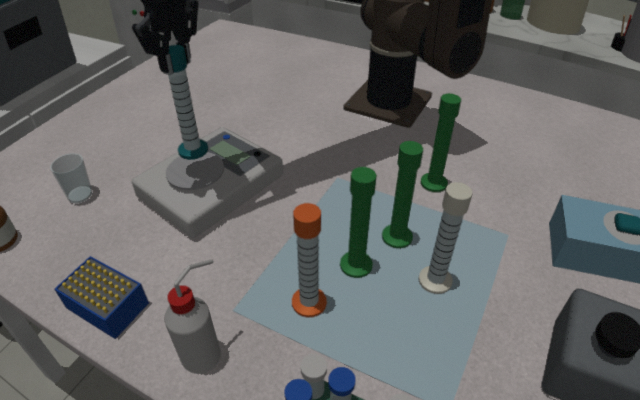

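The foot, at (192,150), hangs upright over the pan, whose centre is at (195,170). The foot centre measures (0.549, -0.207), so I correct by 6 mm and lower it.

```bash
python3 -m inch '[[[-2,0,0],0],[[-5,1,2],0],[[-6,1,8],0],[[-6,1,16],0],[[-6,1,24],0],[[-6,1,31],0],[[-6,1,36],0],[[-6,1,39],0],[[-6,1,40],0],[[-6,1,40],0],[[-6,1,40],0]]'
python3 -m inch '[[[0,0,1],0],[[0,0,2],0],[[0,0,3],0],[[0,0,3],0],[[0,0,3],0]]'
python3 -m inch '[[[0,0,1],0],[[0,0,1],0],[[0,0,1],0]]'
python3 -c "
from h import *
shift([.55,-.2127,.2515])"
```

```text
time_s: 10.17
eef_pos: [0.5502, -0.2135, 0.2577]
ee_rot: [2.226, 2.216, 0.0]
force: [0.5, 0.4, -1.9]
finger_gap: 0.0383
finger_force: 70.5
time_s: 10.58
eef_pos: [0.55, -0.2134, 0.2543]
ee_rot: [-2.227, -2.216, 0.0]
force: [1.3, -0.3, -3.0]
finger_gap: 0.0386
finger_force: 70.5
time_s: 10.83
eef_pos: [0.55, -0.2134, 0.2532]
ee_rot: [-2.226, -2.216, 0.0]
force: [0.6, -0.7, -2.3]
finger_gap: 0.0384
finger_force: 70.5
t 10.8333 pos [ 0.55   -0.2134  0.2532] axes x,y [0.005 1.    0.   ] [ 1.    -0.005 -0.   ] z [-0.  0. -1.] q [-0.54  0.08  1.77  0.    1.29 -0.54]
shift mm [0.7 0.  1.7] gap 0.03841831890823567 F 70.47077894210815 [ 0.56583201 -0.69369248 -2.32070949]
```

```bash
python3 -m inch '[[[0,0,1],0],[[0,0,1],0],[[0,0,1],0]]'
python3 -m inch '[[[0,0,0.7],0],[[0,0,0.7],0],[[0,0,0.7],0]]'
```

```text
time_s: 11.08
eef_pos: [0.55, -0.2134, 0.2522]
ee_rot: [-2.226, -2.216, 0.0]
force: [0.3, 0.1, -1.5]
finger_gap: 0.0384
finger_force: 70.5
time_s: 11.33
eef_pos: [0.55, -0.2134, 0.2516]
ee_rot: [-2.226, -2.216, 0.0]
force: [0.7, -0.1, -2.5]
finger_gap: 0.0387
finger_force: 70.5
```

```bash
python3 -m inch '[[[0,0,0.7],0],[[0,0,0.7],0],[[0,0,0.7],0]]'
python3 -m inch '[[[0,0,0.7],0],[[0,0,0.7],0],[[0,0,0.7],0]]'
python3 - <<'E'
from h import *
for c in("scene","top"):
    s=cams.snapshot(c)
    b=spotter.silhouettes("balance",c)[0]["mask"];B=cloud(s,b)
    for d in spotter.silhouettes("teal_cylinder",c):
        P=cloud(s,d["mask"])
        if P[:,1].min()>0: continue
        N=P[(P[:,0]>.51)&(P[:,0]<.59)&(abs(P[:,1]+.213)<.04)]
        F=N[(N[:,2]<.095)&(N[:,2]>.079)]; z=F[:,2];print(c,((F.min(0)+F.max(0))/2).round(4),(F.max(0)-F.min(0)).round(3),"foot top z",np.median(np.sort(z)[-60:]), np.histogram(z,8))
E
```

```text
time_s: 11.58
eef_pos: [0.55, -0.2134, 0.2508]
ee_rot: [-2.226, -2.216, 0.0]
force: [0.6, -0.3, -2.7]
finger_gap: 0.0384
finger_force: 70.5
time_s: 11.83
eef_pos: [0.5501, -0.2135, 0.2507]
ee_rot: [2.226, 2.216, -0.0]
force: [-0.4, 0.9, 0.1]
finger_gap: 0.0386
finger_force: 70.6
scene [ 0.5494 -0.2147  0.0868] [0.06  0.059 0.016] foot top z 0.09113126646549924 (array([42, 87, 86, 52, 14,  7, 19, 16]), array([0.0790174 , 0.08097398, 0.08293055, 0.08488713, 0.0868437 ,
       0.08880028, 0.09075685, 0.09271342, 0.09467   ]))
top [ 0.5498 -0.2133  0.0869] [0.058 0.058 0.016] foot top z 0.08711753156654586 (array([125, 195, 150,  40,   5,  10,  11,   5]), array([0.07900276, 0.08098039, 0.08295803, 0.08493566, 0.08691329,
       0.08889093, 0.09086856, 0.09284619, 0.09482383]))
```

```bash
python3 -m inch '[[[0,0,0.4],0],[[0,0,0.4],0],[[0,0,0.4],0]]'
```

```text
time_s: 12.38
eef_pos: [0.5501, -0.2136, 0.2507]
ee_rot: [2.226, 2.216, -0.0]
force: [-1.5, 1.0, 4.0]
finger_gap: 0.0388
finger_force: 71.2
```

It is seated on the pan. I ease the grip, then open slowly.

```bash
python3 -m inch '[[[0,0,0],0],[[0,0,0],0],[[0,0,0],0]]' - 20
python3 -m inch '[[[0,0,0],0],[[0,0,0],0],[[0,0,0],0],[[0,0,0],0]]' 48
python3 -m inch '[[[0,0,0],0],[[0,0,0],0],[[0,0,0],0],[[0,0,0],0],[[0,0,0],0],[[0,0,0],0]]' 80
python3 - <<'E'
from h import *
shift([.55,-.2127,.2515])
s=cams.snapshot("scene");cv2.imwrite("pics/g.png",cv2.resize(s["frame"][:260,80:400,::-1],(738,600)))
E
```

```text
time_s: 12.63
eef_pos: [0.5501, -0.2136, 0.2507]
ee_rot: [2.226, 2.216, -0.0]
force: [-2.5, -0.7, 5.4]
finger_gap: 0.0385
finger_force: 71.3
time_s: 12.97
eef_pos: [0.55, -0.2133, 0.2491]
ee_rot: [-2.226, -2.216, -0.0]
force: [0.6, -0.2, -0.3]
finger_gap: 0.0475
finger_force: 0.0
time_s: 13.47
eef_pos: [0.55, -0.2134, 0.2498]
ee_rot: [2.226, 2.216, 0.0]
force: [0.3, -0.4, 0.2]
finger_gap: 0.0802
finger_force: 0.0
t 13.4667 pos [ 0.55   -0.2134  0.2498] axes x,y [ 0.005  1.    -0.   ] [ 1.    -0.005  0.   ] z [ 0. -0. -1.] q [-0.54  0.09  1.77  0.    1.28 -0.54]
shift mm [ 0.7 -0.  -1.7] gap 0.0801864059350439 F 0.0 [ 0.31918468 -0.41171544  0.22669279]
```

View pics/g.png

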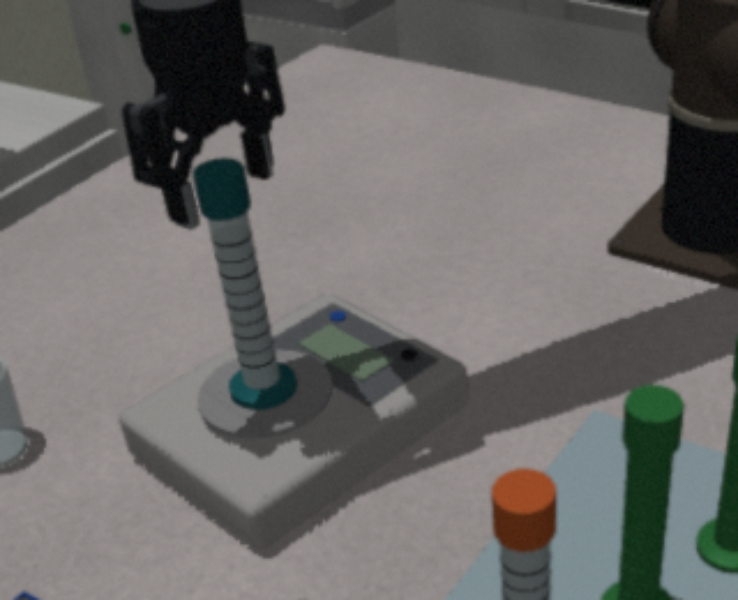

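The cylinder stands centred on the pan, foot at crop (263,383), and the fingers are free on both sides of the stopper. I retreat straight up and check.

```bash
python3 -m inch '[[[0,0,-5],0],[[0,0,-15],0],[[0,0,-35],0],[[0,0,-60],0],[[0,0,-90],0],[[0,0,-115],0],[[0,0,-120],0],[[0,0,-120],0],[[0,0,-120],0]]'
python3 - <<'E'
from h import *
for c in("scene","top"):
    s=cams.snapshot(c)
    for n in("teal_cylinder","orange_cylinder","cream_cylinder"):
        for d in spotter.silhouettes(n,c):
            if d["score"]<.3: continue
            P=cloud(s,d["mask"]);t=n=="teal_cylinder"
            if t and P[:,1].min()>0: continue
            o=.072*t;T=P[(P[:,2]>.21+o)&(P[:,2]<.222+o)];F=P[(P[:,2]>.008+o)&(P[:,2]<.014+o)]
            f=lambda Q:((Q.min(0)+Q.max(0))/2).round(3) if len(Q) else None
            print(c,n,"top",f(T),"foot",f(F),"zmax",P[:,2].max().round(3))
print(ctrl.state()["qd"].round(3) if hasattr(ctrl.state()["qd"],"round") else ctrl.state()["qd"])
E
```

```text
time_s: 14.27
eef_pos: [0.5499, -0.2133, 0.3697]
ee_rot: [2.226, 2.216, 0.0]
force: [-0.2, -0.3, -0.7]
finger_gap: 0.0801
finger_force: 0.0
scene teal_cylinder top [ 0.55  -0.214  0.286] foot [ 0.55  -0.214  0.083] zmax 0.29
scene orange_cylinder top [0.686 0.127 0.214] foot [0.686 0.127 0.011] zmax 0.218
scene cream_cylinder top [0.541 0.304 0.214] foot [0.427 0.29  0.011] zmax 0.217
top teal_cylinder top [ 0.548 -0.213  0.286] foot [ 0.55  -0.213  0.083] zmax 0.291
top orange_cylinder top [0.685 0.128 0.214] foot [0.684 0.129 0.011] zmax 0.218
top cream_cylinder top [0.538 0.304 0.214] foot [0.539 0.305 0.011] zmax 0.218
[-0.    -0.004 -0.006  0.001  0.    -0.   ]
```

```bash
python3 -c "
from plant import ctrl
print(ctrl.hand_in())"
```

```text
the job is handed in; nothing more can be done
None
```

The teal cylinder stands upright on the balance, its foot within about 2 mm of the pan's centre by both cameras; orange and cream have not moved, the gripper is clear, and the job is handed in (no verdict was returned).

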